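# Load the drinks trolley's sliding carriage

### The job

Lift the ice pail by its handle up and off the two-pronged hook and stand it in the large ring of the sliding carriage, then stand the steel mixing tin upright in the small ring. Only when both stand there released, slide the carriage fully home against the end stop on the robot's right and let go. Do not drop or tip the pail or tin, and leave the glasses, jug and corkscrew where they are.

Things in the scene. Friction and masses are not known exactly. Their poses are not given: they have to be found in the camera images.
- pail: Open steel ice pail, 108 mm across the rim, 88 mm across the foot, 90 mm high, with a rigid brass bail standing above it in the pail's y-z plane; about 0.35 kg. Origin: centre of its underside; z up, y along the bail's crossbar. It starts hanging with the crossbar lying on both prongs of the hook.
- pail_grip (a point): Middle of the pail's crossbar, 160 mm above its underside. Here the bar has a dark wooden sleeve, 16 mm thick and 56 mm long along y, to be gripped; beyond it the bar is 8 mm brass, about 110 mm wide in all. The prongs carry the bar 41 mm to either side; between them is free room for the fingers.
- hook (a point): Fixed brass two-pronged hook on a stand: point midway between the prongs where the crossbar's centre line rests, 208 mm above the table. Prongs (8 mm thick, at y = -41 and +41 mm) come from a post 105 mm away in +x; tips turn up at -x to 16 mm above this point, 24 mm out. Raise the bar 30 to 45 mm (at 58 the pail's rim strikes the prongs from below), move 100 mm off in -x, then go higher.
- tin: Steel mixing tin, open at the top, 110 mm high, 60 mm across the rim and 50 mm across the foot (58 mm at 50 mm height), about 0.16 kg. Origin: centre of its underside, z up. Stands on the table between the stand and the slide.
- pail_ring (a point): Centre of the large brass ring on the carriage, at the carriage's floor level (34 mm above the table), where the pail's underside goes. Ring inner diameter 100 mm, outer 110 mm, 10 mm high above the floor. Axes of the carriage: it slides along its -y.
- tin_ring (a point): Centre of the small brass ring on the carriage, at its floor level, where the tin's underside goes. Inner diameter 62 mm, outer 72 mm, 10 mm high. It lies 150 mm from the large ring, in the carriage's -y.
- pull (a point): Top of the carriage's upright square brass pull post, 14 by 14 mm, sides along the carriage's axes, 105 mm above the table. It rises 71 mm above a wooden tongue on the carriage's robot side. It stands 115 mm in -x from the line through the ring centres, 70 mm in -y of the large ring and 80 mm in +y of the small one.
- carriage (a joint): Travel of the wooden carriage (140 by 274 mm) along its twin brass rails, in m: 0 at the left end, 0.150 when it is fully home against the stop on the robot's right; it grows as the carriage moves along its -y. Light friction of about 1.5 N; it stays where it is left. It starts between 0 and 0.04.
- tumbler_a: Crystal tumbler, 74 mm across the rim, 85 mm high, standing on the table between the stand and the slide; leave alone. Origin: centre of its underside.
- tumbler_b: The other crystal tumbler, same size, standing on a round bamboo coaster beyond; leave alone. Origin: centre of its underside.
- jug: Empty stoneware jug, 110 mm across, 140 mm high, standing behind the slide; leave alone. Origin: centre of its underside.
- corkscrew: Steel wing corkscrew, about 160 mm long, lying on the table at the right; leave alone. Origin: under its middle.
There are look-alikes about, which are no part of the job. Leave any purple or turquoise look-alike of the pail alone.

How it is judged:
On the way, in this order (a step that is already met when the one before it is completed fails the run):
1. the pail is held, moved off the hook: its crossbar at least 50 mm away sideways from where it hung (horizontal distance between pail_grip and hook above 0.05 m and contact force between the fingers and pail above 0.5 N), for 0.1 s.
2. the pail stands in the large ring, let go (horizontal distance between pail and pail_ring below 0.01 m and z of pail in the frame of pail_ring below 0.004 m and angle between pail's own z axis and vertical below 0.06 rad and contact force between the fingers and pail below 0.1 N), for 0.2 s.
3. the tin stands in the small ring, let go, the carriage not yet slid home (horizontal distance between tin and tin_ring below 0.01 m and z of tin in the frame of tin_ring below 0.004 m and angle between tin's own z axis and vertical below 0.06 rad and contact force between the fingers and tin below 0.1 N and value of joint carriage below 0.1 m), for 0.2 s.
4. the carriage is home against the right stop (value of joint carriage above 0.144 m), for 0.2 s.
At the end, for the whole second after the job is handed in: The carriage is within 6 mm of its right stop; the pail stands upright on the carriage floor in the large ring and the tin upright in the small ring (each within 10 mm of the ring's centre, within 4 mm of the floor, tilted under 0.06 rad); both at rest and released (value of joint carriage above 0.144 m and horizontal distance between pail and pail_ring below 0.01 m and z of pail in the frame of pail_ring below 0.004 m and angle between each of pail, tin's own z axis and vertical below 0.06 rad and horizontal distance between tin and tin_ring below 0.01 m and z of tin in the frame of tin_ring below 0.004 m and linear speed of each of pail, tin below 0.02 m/s); the robot touches nothing.
It fails at once if the pail is dropped (falls free) (contact force between pail and anything else below 0.05 N and linear speed of pail above 0.5 m/s).
It fails at once if the tin is dropped (falls free) (contact force between tin and anything else below 0.05 N and linear speed of tin above 0.5 m/s).
It fails at once if the pail is tipped by more than 0.6 rad (angle between pail's own z axis and vertical above 0.6 rad).
It fails at once if the tin is tipped by more than 0.6 rad (angle between tin's own z axis and vertical above 0.6 rad).
It fails at once if a glass, the jug or the corkscrew is moved by more than 20 mm (distance of any of tumbler_a, tumbler_b, jug, corkscrew from where it was at the start of the episode above 0.02 m).
It also fails if it takes over 72 s, if anything falls off the work surface, if the arm or the gripper's body presses on something with over 40 N, if the wrist force passes 120 N, or if a joint passes its speed limit or range.

### The arm

A 6-joint arm with a two-finger parallel gripper is mounted at the origin on the work surface. World frame = base frame: x ahead of the robot, y to its left, z up, the work surface at z = 0. Lengths are in m, angles in rad, forces in N, time in s.
With the tool pointing down it reaches from about 0.3 to 0.775 m from the base axis. Payload 14.6 kg.
Tool frame: the origin (TCP) lies on the centre line of the jaws, within the pads' length; the fingertips stand 14 mm ahead of it and the grasp point (between the pads) lies 5 mm behind it; x points along the fingers, y is the direction in which the jaws open and shut, and the axes are right-handed (so a half turn about x gives the same grasp; the last joint's range is limited). The gripper opens to 94 mm and grips with 3 to 60 N. Pads are 16 mm wide; open, the fingers measure 119 mm over their backs; the gripper's body (75 mm by 177 mm) begins 78 mm behind the grasp point.
Start: joints at [1.142, 0.3, 1.521, -0, 1.321, -0.067], TCP at [0.195, 0.514, 0.219] pointing down, gripper open.
Joint ranges: [-3.03, 3.03], [-0.79, 2.21], [0.23, 2.52], [-1.04, 4.18], [0, 3.07], [-2.55, 2.55]. Speed limits (rad/s): [2.22, 2.22, 2.57, 3.14, 3.14, 3.14].

### API

Orientations are given as [roll, pitch, yaw] about the fixed x, y, z axes, in that order (R = Rz(yaw) Ry(pitch) Rx(roll)).
In Python, from station import * gives the robot as it stands. The module is installed in compiled form; this text tells all that it offers.
- The arm moves only by the shell command python3 -m handwheel 'ROWS' [FORCE]. ROWS is JSON, a list of rows, each a list of 3 entries, a list of its own where there are three numbers: the shift along the tool's x, y, z in mm, then the turn about the tool's x in rad, then the gripper command: -1 is fully open, 1 is shut, values between are in proportion. In form: [[[dx, dy, dz], spin, gripper], ...]. A call has exactly 5 rows; each row is the pose to reach, as a shift and turn from the pose measured when the call began, along the tool's axes at that moment; what a row does not reach only later rows make up. A row lasts 1/10 s, in which the tool goes at most 50 mm and 8.59 degrees, less where a joint would pass 70% of its speed; a pose out of reach is approached as far as the arm can. A call with a gripper value outside its range is refused whole. The fingers move at their own pace and stop on an object; FORCE is the grip in N (left out, the last holds). Time passes only in rows, so rows that repeat a pose let the fingers close, or fill a call up. It gives the time, the measured TCP pose, the force and the opening at its end, in the units of the state.
- get_obs(): the state, without advancing time (a new reading comes with each control period).
- camera(name): name is "scene" or "top" or "wrist"; returns (picture, depth): 420x560x3 uint8, blue, green, red; 420x560 float32, m along the optical axis (not along the pixel's ray), 0 where there is no reading.
- camera_info(name): a dict with "fx", "fy", "cx", "cy" (pixels), "k1" (the pictures are not rectified: a ray, as slopes to the right and down, at radius r is drawn at 1 + k1 r^2 times it, then the intrinsics apply), "extrinsics" (4x4, takes a point from camera to world coordinates). Camera axes: x right, y down, z forward; pixel columns grow to the right and rows downward; lengths in m; the calibration is good to about 2 mm. A picture is of the moment at which its call begins: read the wrist's pose just before it. camera_info takes no time and is no camera call; for the wrist camera it gives the pose at the moment of the call.
- hand_in(): hands the job in, once; it reports no verdict.
The state is a dict: "time_s": time; "qpos": joint angles; "joint_vel": joint speeds; "tau": joint torques, N m; "ee_pos": TCP position; "eef_rot": TCP orientation; "force": force on the tool from outside, world axes, zero at the start; "moment": the same for the moment, N m; "grip_width": finger opening in m.
Only numpy, scipy, OpenCV 4.12 (cv2) and the standard library are available. Lean on these libraries where they do the work, as an engineer would, in place of code of your own. Each camera call takes 0.05 s, during which the arm holds its last target. There are 200 camera calls.

## Working session

There is one attempt and no reset: what is moved stays moved. The work goes in short steps, Python scripts to look and compute and a shell command to move; the robot and the scene stay as the last step left them, time stands still between calls to the robot, and variables do not carry over. Pictures are saved under pics/ and viewed, about 8 in all and at most 12, crops included, and the job is handed in when it is done.

```bash
mkdir -p pics
cat > h.py <<'E'
import numpy as np, cv2
from station import *
def shot(n):
    info=camera_info(n); im,d=camera(n); return im,d,info
def ray(info,u,v):
    p=np.array([[[u,v]]],float); K=np.array([[info['fx'],0,info['cx']],[0,info['fy'],info['cy']],[0,0,1.]])
    s=cv2.undistortPoints(p,K,np.array([info['k1'],0,0,0.]))[0,0]
    return np.array([s[0],s[1],1.])
def onplane(info,u,v,z):
    E=np.array(info['extrinsics']); d=E[:3,:3]@ray(info,u,v); o=E[:3,3]
    return o+d*(z-o[2])/d[2]
def cloud(info,d):
    K=np.array([[info['fx'],0,info['cx']],[0,info['fy'],info['cy']],[0,0,1.]])
    vv,uu=np.mgrid[:d.shape[0],:d.shape[1]]
    s=cv2.undistortPoints(np.stack([uu,vv],-1).reshape(-1,1,2).astype(float),K,np.array([info['k1'],0,0,0.])).reshape(d.shape+(2,))
    P=np.dstack([s,np.ones(d.shape)])*d[...,None]
    E=np.array(info['extrinsics']); return P@E[:3,:3].T+E[:3,3]
E
python3 - <<'E'
from h import *
print(get_obs())
for n in('scene','top'):
    im,d,i=shot(n); cv2.imwrite(f'pics/{n}0.png',im); np.savez(f'{n}0.npz',im=im,d=d,**{k:i[k] for k in i}); print(n,i)
E
```

```text
{'time_s': 0.0, 'qpos': array([ 1.14235507e+00,  3.00471237e-01,  1.52158937e+00,  7.62488929e-07,
        1.32072258e+00, -6.66089560e-02]), 'joint_vel': array([ 9.78830154e-05,  1.08995699e-03, -8.94022845e-04,  5.68553728e-04,
       -4.85210700e-04, -2.31760092e-04]), 'tau': array([-1.21148416e-03, -5.31798899e+01, -3.52741599e+01,  7.08138035e-02,
        2.45516788e-02, -1.04431924e-04]), 'ee_pos': array([0.1945942 , 0.51415118, 0.21888275]), 'eef_rot': array([-1.63802563,  1.56960579, -1.99985812]), 'force': array([-0.44082597, -0.30329855, -0.23742145]), 'moment': array([-0.06748816, -0.00727242, -0.03080299]), 'grip_width': 0.09385819401509435}
scene {'fx': 391.9870347110282, 'fy': 391.9870347110282, 'cx': 282.0475782702634, 'cy': 208.77534184989005, 'k1': 0.006040027282193199, 'extrinsics': array([[ 0.85498879,  0.2875019 , -0.4316675 ,  0.9792524 ],
       [ 0.51844051, -0.45030414,  0.72694266, -0.83190869],
       [ 0.01461573, -0.84532174, -0.53405762,  0.78468996],
       [ 0.        ,  0.        ,  0.        ,  1.        ]])}
top {'fx': 515.2003605748927, 'fy': 515.2003605748927, 'cx': 285.5387035344329, 'cy': 209.28454030061386, 'k1': -0.00802124644106254, 'extrinsics': array([[-2.67921248e-02, -9.93863453e-01,  1.07320167e-01,
         3.13622184e-01],
       [-9.99634515e-01,  2.70245998e-02,  7.12162436e-04,
         4.39568073e-02],
       [-3.60807679e-03, -1.07261863e-01, -9.94224258e-01,
         1.71354250e+00],
       [ 0.00000000e+00,  0.00000000e+00,  0.00000000e+00,
         1.00000000e+00]])}
```

View pics/scene0.png

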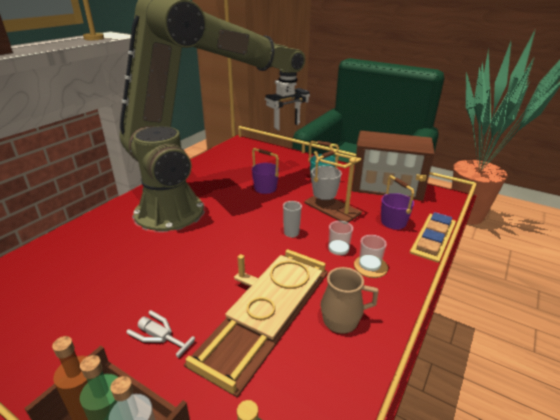

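View pics/top0.png

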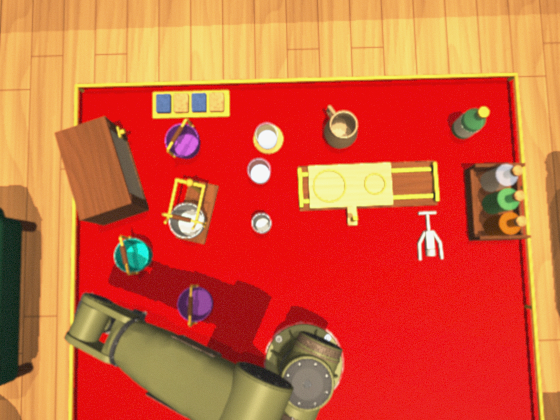

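The scene view shows the pail on the hook at about (325,180), the tin at (291,218), and the carriage at (275,285). In the top view the pail is at (187,220), the tin at (261,223), the rings at (329,185) and (374,183), and the pull at (352,215). Next step: measure these from depth and colour.

Run:
```python
from h import *
z=np.load('top0.npz'); im=z['im'];d=z['d']; P=cloud(z,d); 
a=cv2.resize(im[165:250,150:280],None,fx=6,fy=6,interpolation=cv2.INTER_CUBIC)
cv2.imwrite('pics/crop0.png',a)
b=cv2.resize(im[150:235,290:450],None,fx=5,fy=5,interpolation=cv2.INTER_CUBIC); cv2.imwrite('pics/crop1.png',b)
print('heights pail area');
for v in range(172,248,4): print(v,' '.join('%4d'%(1000*P[v,u,2]) for u in range(160,222,4)))
# tin
def fit(m,name):
    v,u=np.nonzero(m); p=np.stack([u,v],1).astype(np.float32); (c,r)=cv2.minEnclosingCircle(p); Q=P[m]; print(name,len(u),c,r,Q.mean(0),Q.min(0),Q.max(0),(Q.min(0)+Q.max(0))/2)
H=P[...,2]
def box(u0,u1,v0,v1,lo,hi):
    m=np.zeros(H.shape,bool); m[v0:v1,u0:u1]=(H[v0:v1,u0:u1]>lo)&(H[v0:v1,u0:u1]<hi); return m
fit(box(245,280,208,240,.095,.125),'tinrim')
fit(box(245,280,155,190,.07,.1),'tumA')
fit(box(340,365,200,230,.095,.115),'pull')
fit(box(295,400,155,212,.026,.038),'floor')
fit(box(295,440,155,212,.039,.05),'rings')
fit(box(155,215,175,245,.195,.225),'bar')
fit(box(155,215,175,245,.125,.15),'rim')
```

```text
heights pail area
172    0   -1   -3    2   -5    0    3   -6   -6    4    2    1   -8   -1   -1    0
176    0    2    1   -3    9   -1    8    4   -4    1   -1   -2    6    5    0   -4
180  -10    3   -2    0  214  213  210  231  224    0   -2    0    0    0    1    0
184    6    1   -2   -4  214    0   -5  227  220  217  212   12   15    8    4    4
188   -3   -2   -2    0    0    0   -5    8   14  141    8  210   10    3   11   -8
192    0    4  -11    2    2    3   -1    7    9   13   54   19   10   17   11   -3
196    1    3    6  204  -13    1   -1    8    7   12  210   17   12   16    2   -2
200   -2    0    1  213    0    2   10    6   13    9  208   13    6   20    2    2
204    4    5    0  207   -1   -1  139  136  140    5  209    9   18    6    0   -2
208    2    0    0    0  134  102   84   78   70   93    6   10   18    3    2   -3
212    0   -2  202  135   99   70   49   58   48   57   81   12    4    1    0   -1
216   -3  186  213  220  216  217   54   52   56  206   56    8   12    2   -2    6
220    2   -1  202  111   66  208  208  219  210  201   53  116   21   -5 
[... 1195 characters left out ...]
3300242] [ 0.48273927 -0.3180922   0.02600387] [0.64239719 0.00155017 0.03799086] [ 0.56256823 -0.15827101  0.03199736]
rings 595 (368.0, 184.5) 71.48611450195312 [ 0.56801376 -0.16803941  0.04204828] [ 0.48890612 -0.4555367   0.03900588] [0.63925629 0.00170585 0.04988057] [ 0.5640812  -0.22691543  0.04444322]
bar 474 (184.0, 204.0) 27.586328506469727 [0.49648666 0.34146358 0.2112177 ] [0.42474069 0.28282711 0.19547931] [0.57456529 0.40952506 0.22474316] [0.49965299 0.34617609 0.21011123]
rim 157 (187.79518127441406, 211.6144561767578) 26.279375076293945 [0.46118049 0.35337324 0.13545115] [0.40641666 0.29328799 0.12506084] [0.56208953 0.404963   0.14594763] [0.4842531  0.3491255  0.13550423]
```

View pics/crop0.png

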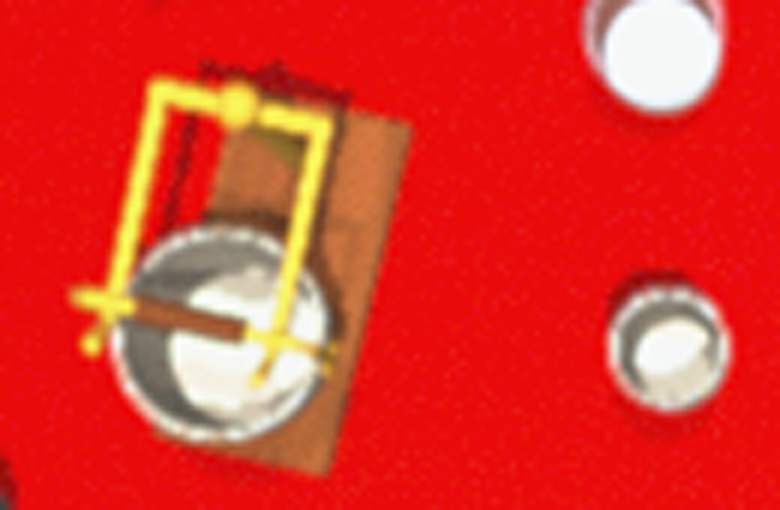

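View pics/crop1.png

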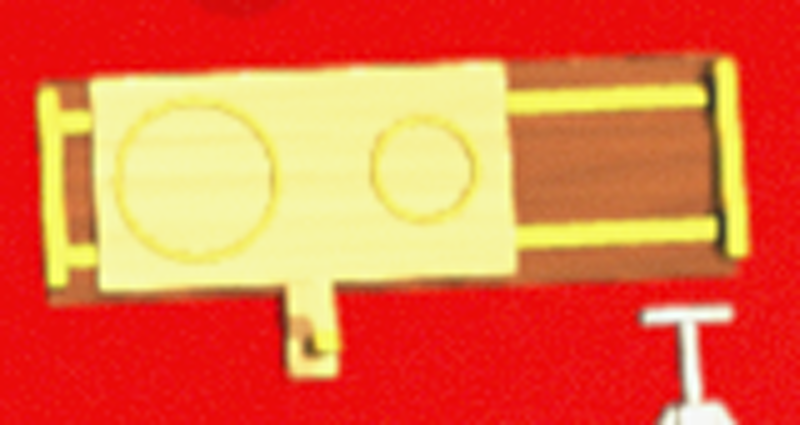

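In the crops the sleeve centre is at about (187,319) and the hook prongs slope from (155,90) to (112,305). The rings are at (197,181) and (424,169) in crop1, and the post top at (329,342). Casting these as rays.

Run:
```python
from h import *
z=np.load('top0.npz'); im=z['im'];P=cloud(z,z['d']);H=P[...,2]
c0=lambda u,v,h:onplane(z,150+(u+.5)/6-.5,165+(v+.5)/6-.5,h)
c1=lambda u,v,h:onplane(z,290+(u+.5)/5-.5,150+(v+.5)/5-.5,h)
L=c0(130,310,.212);R=c0(245,328,.212);print('sleeve',L,R,(L+R)/2,np.linalg.norm(L-R))
L=c0(72,297,.208);R=c0(335,353,.208);print('bar',(L+R)/2,np.linalg.norm(L-R),np.arctan2(-(L-R)[0],(L-R)[1]))
for a,b in(((155,90),(112,305)),((325,130),(283,330))):
    A=c0(*a,.208);B=c0(*b,.208);print('prong',A,B,np.linalg.norm(A-B),np.arctan2((A-B)[1],(A-B)[0]))
print('rimcentre',c0(220,333,.138))
print('tin',c0(668,348,.11))
G=c1(197,181,.044);S=c1(424,169,.044);pl=c1(329,342,.105);print('rings',G,S,np.linalg.norm(G-S))
y=(G-S)/np.linalg.norm(G-S);x=np.array([y[1],-y[0],0]);print('yaw',np.arctan2(x[1],x[0]),'pull',pl,(pl-G)@x,(pl-G)@y,'pred pull',G-.115*x-.07*y)
hsv=cv2.cvtColor(im,cv2.COLOR_BGR2HSV)
for n,p in(('ringpix',(186,330-16)),('floor',(175,350)),('sleeve',(218,181)),('brass',(190,173))): print(n,hsv[p])
# carriage right edge and stop left face, left edge
print('edges',c1(510,165,.034),c1(712,155,.034),c1(95,185,.034), c1(65,190,.034))
s=np.load('scene0.npz'); Ps=cloud(s,s['d']);
b=(Ps[...,2]>.2)&(Ps[...,2]<.235)&(abs(Ps[...,0]-.45)<.15)&(abs(Ps[...,1]-.35)<.12); print('scene hi', b.sum(), Ps[b].mean(0))
b=(Ps[...,2]>.1)&(Ps[...,2]<.12)&(abs(Ps[...,0]-.446)<.06)&(abs(Ps[...,1]-.123)<.06); print('scene tin',(Ps[b].min(0)+Ps[b].max(0))/2)
b=(Ps[...,2]>.085)&(Ps[...,2]<.115)&(abs(Ps[...,0]-.454)<.03)&(abs(Ps[...,1]+.172)<.03); print('scene pull',Ps[b].mean(0))
```

```text
sleeve [0.46428388 0.38040229 0.212     ] [0.45393646 0.32424209 0.212     ] [0.45911017 0.35232219 0.212     ] 0.057105492305673966
bar [0.45635357 0.34539243 0.208     ] 0.1323719755833838 -0.23642359898247792
prong [0.57342621 0.3686294  0.208     ] [0.467385  0.3901194 0.208    ] 0.10819684624064588 -0.19994912182727934
prong [0.55116379 0.2848661  0.208     ] [0.45282436 0.30638897 0.208     ] 0.10066715871901685 -0.21546568110553702
rimcentre [0.45862824 0.35088452 0.138     ]
tin [0.44705315 0.12307798 0.11      ]
rings [ 0.56729426 -0.09919245  0.044     ] [ 0.57118383 -0.24813185  0.044     ] 0.14899017437713305
yaw 0.02610916024789893 pull [ 0.45384509 -0.17298703  0.105     ] -0.1153370030550146 -0.07080770281046703 pred pull [ 0.45416089 -0.17217081  0.044     ]
ringpix [ 27 132 245]
floor [ 30  87 246]
sleeve [ 11 179 167]
brass [ 25 179 245]
edges [ 0.57384841 -0.30666838  0.034     ] [ 0.57689368 -0.44017658  0.034     ] [ 0.56798574 -0.03279328  0.034     ] [ 0.56519851 -0.01293661  0.034     ]
scene hi 297 [0.50529322 0.33396782 0.21142834]
scene tin [0.45115297 0.12488473 0.10612683]
scene pull [ 0.46087548 -0.17406255  0.09824733]
```

```bash
cat >> h.py <<'E'
from scipy.spatial.transform import Rotation as Ro
def go(x,y,z,jaw=None):
    o=get_obs(); R=Ro.from_euler('xyz',o['eef_rot']).as_matrix(); p=np.array(o['ee_pos'])
    s=R.T@(np.array([x,y,z])-p)*1000
    sp=None
    if jaw is not None:
        t=R.T@np.array([np.cos(jaw),np.sin(jaw),0]); a=np.arctan2(t[2],t[1]); sp=[round(a,3),round(a-np.sign(a)*np.pi,3)]
    print('pos',p.round(4),'jawyaw',round(np.arctan2(R[1,1],R[0,1]),3),'down',R[:,0].round(4),'shift',s.round(1),'spin',sp,'q6',round(o['qpos'][5],3),'w',round(o['grip_width'],4),'F',np.round(o['force'],1),'t',round(o['time_s'],2))
E
python3 - <<'E'
from h import *
go(.195,.514,.32); go(.459,.350,.30,-.2); 
print(Ro.from_euler('xyz',get_obs()['eef_rot']).as_matrix().round(3))
z=np.load('top0.npz'); 
for u,v in((195,303),(132,255)): print(onplane(z,u,v,.09))
i=camera_info('wrist'); print(i['extrinsics'])
E
```

```text
pos [0.1946 0.5142 0.2189] jawyaw 1.209 down [-5.e-04 -1.e-03 -1.e+00] shift [-1.011e+02 -1.000e-01  4.000e-01] spin None q6 -0.067 w 0.0938 F [0.5 0.5 0.7] t 0.1
pos [0.1946 0.5142 0.2189] jawyaw 1.209 down [-5.e-04 -1.e-03 -1.e+00] shift [-81.  -60.  305.4] spin [np.float64(1.409), np.float64(-1.733)] q6 -0.067 w 0.0938 F [0.5 0.5 0.7] t 0.1
[[-0.     0.354  0.935]
 [-0.001  0.935 -0.354]
 [-1.    -0.001 -0.   ]]
[0.20329306 0.33464243 0.09      ]
[0.35742758 0.53174846 0.09      ]
[[ 0.35400816  0.90294628  0.24365189  0.12431047]
 [ 0.93523974 -0.34116838 -0.09450278  0.54194001]
 [-0.00220461  0.26132768 -0.96524763  0.38404647]
 [ 0.          0.          0.          1.        ]]
```

```bash
python3 -m handwheel '[[[-30,0,0],0,-1],[[-70,0,30],0.1,-1],[[-100,-5,70],0.24,-1],[[-100,-15,110],0.38,-1],[[-100,-25,150],0.52,-1]]' 30; python3 -c "
from h import *
go(.459,.350,.32,-.2)"
```

```text
time_s: 0.6
ee_pos: [0.3272, 0.4369, 0.3195]
eef_rot: [0.246, 1.57, -0.641]
force: [0.5, 0.4, -0.3]
grip_width: 0.0943
pos [0.3272 0.4369 0.3195] jawyaw 0.684 down [ 3.e-04 -2.e-04 -1.e+00] shift [ -0.4  47.2 150.6] spin [np.float64(0.884), np.float64(-2.258)] q6 0.177 w 0.0943 F [ 0.5  0.4 -0.3] t 0.6
```

```bash
python3 -m handwheel '[[[0,12,35],0.14,-1],[[0,24,75],0.28,-1],[[0,36,115],0.42,-1],[[0,47,151],0.56,-1],[[0,47,151],0.7,-1]]' && python3 -m handwheel '[[[0,0,0],0.14,-1],[[0,0,0],0.184,-1],[[0,0,0],0.184,-1],[[0,0,0],0.184,-1],[[0,0,0],0.184,-1]]';  python3 -c "
from h import *
go(.459,.350,.203,-.2)
im,d,i=shot('wrist');cv2.imwrite('pics/w1.png',im);np.savez('w1.npz',im=im,d=d,**i)"
```

```text
time_s: 1.1
ee_pos: [0.4619, 0.3469, 0.3186]
eef_rot: [-0.394, 1.569, -1.991]
force: [0.5, 0.4, 0.1]
grip_width: 0.0937
time_s: 1.6
ee_pos: [0.4618, 0.347, 0.3185]
eef_rot: [-0.268, 1.569, -2.047]
force: [0.2, -0.2, 0.0]
grip_width: 0.0942
pos [0.4618 0.347  0.3185] jawyaw -0.209 down [-8.0e-04 -1.6e-03 -1.0e+00] shift [115.5  -3.3  -2.6] spin [np.float64(-0.009), np.float64(3.133)] q6 0.79 w 0.0942 F [ 0.2 -0.2  0. ] t 1.6
```

View pics/w1.png

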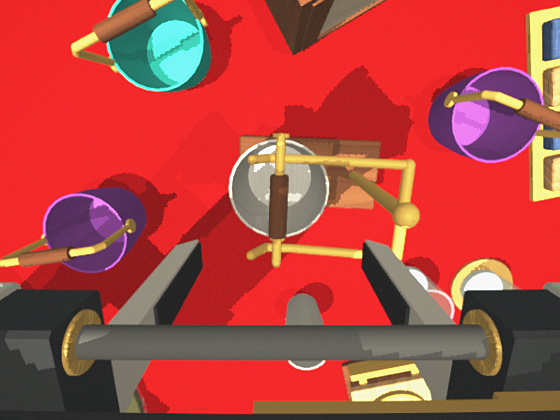

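The wrist view shows the sleeve from (279,176) to (277,237), the bar ends near (282,135) and (276,266), and the prong crossings at (280,159) and (277,250). The pail hangs properly between the prongs.

Run:
```python
from h import *
w=np.load('w1.npz')
A=onplane(w,279,176,.214);B=onplane(w,277,237,.214);print((A+B)/2,np.linalg.norm(A-B),np.arctan2(-(A-B)[0],(A-B)[1]))
A=onplane(w,282,135,.208);B=onplane(w,276,266,.208);print((A+B)/2,np.linalg.norm(A-B),np.arctan2(-(A-B)[0],(A-B)[1]))
A=onplane(w,280,159,.208);B=onplane(w,277,250,.208);print((A+B)/2,np.linalg.norm(A-B))
hsv=cv2.cvtColor(w['im'],cv2.COLOR_BGR2HSV); P=cloud(w,w['d'])
m=np.zeros(hsv.shape[:2],bool);m[170:245,265:292]=True
m&=(hsv[...,2]<140)&(P[...,2]>.19);v,u=np.nonzero(m);print(m.sum(),u.mean(),v.mean(),P[m].mean(0),np.median(P[m],0))
go(*[float(t) for t in (.459,.350,.203)],-.2)
```

```text
[0.46045395 0.35280876 0.214     ] 0.05357137297019425 -0.24304134272465183
[0.46140103 0.35395164 0.208     ] 0.11684842741990678 -0.25502349808894276
[0.4606583  0.35211099 0.208     ] 0.08150850957513572
1164 278.0171821305842 205.94845360824743 [0.46071431 0.35385571 0.21457991] [0.46068658 0.35391429 0.21422719]
pos [0.4618 0.347  0.3186] jawyaw -0.209 down [-7.0e-04 -1.5e-03 -1.0e+00] shift [115.6  -3.3  -2.5] spin [np.float64(-0.009), np.float64(3.133)] q6 0.79 w 0.0941 F [-1.2 -0.1 -0.1] t 1.65
```

```bash
python3 -m handwheel '[[[25,-3,-5],0.016,-1],[[55,-3,-5],0.016,-1],[[85,-3,-5],0.016,-1],[[105,-3,-5],0.016,-1],[[115,-3,-5],0.016,-1]]' 30 && python3 -m handwheel '[[[0,0,0],0,0.4],[[0,0,0],0,1],[[0,0,0],0,1],[[0,0,0],0,1],[[0,0,0],0,1]]' 30 && python3 -m handwheel '[[[0,0,0],0,1],[[0,0,0],0,1],[[0,0,0],0,1],[[0,0,0],0,1],[[0,0,0],0,1]]' 30; python3 -c "
from h import *
go(.460,.352,.203,-.225)"
```

```text
time_s: 2.15
ee_pos: [0.4593, 0.3521, 0.2018]
eef_rot: [-0.534, 1.567, -2.329]
force: [0.6, -0.3, 1.1]
grip_width: 0.0943
time_s: 2.65
ee_pos: [0.4594, 0.3522, 0.2023]
eef_rot: [-0.469, 1.568, -2.264]
force: [0.2, 0.4, -0.0]
grip_width: 0.0577
time_s: 3.15
ee_pos: [0.4594, 0.3522, 0.2023]
eef_rot: [-0.475, 1.568, -2.27]
force: [-0.5, 0.1, 0.0]
grip_width: 0.017
pos [0.4594 0.3522 0.2023] jawyaw -0.224 down [-0.002  -0.0024 -1.    ] shift [-0.7  0.6  0. ] spin [np.float64(0.001), np.float64(-3.141)] q6 0.815 w 0.017 F [-0.5  0.1  0. ] t 3.15
```

```bash
python3 -m handwheel '[[[0,0,0],0,1],[[0,0,0],0,1],[[0,0,0],0,1],[[0,0,0],0,1],[[0,0,0],0,1]]' 40 && python3 -m handwheel '[[[-4,0,0],0,1],[[-12,0,0],0,1],[[-22,0,0],0,1],[[-32,0,0],0,1],[[-38,0,0],0,1]]' && python3 -m handwheel '[[[0,0,0],0,1],[[0,0,0],0,1],[[0,0,0],0,1],[[0,0,0],0,1],[[0,0,0],0,1]]'; python3 -c "
from h import *
go(.460-.105*np.cos(.21),.352+.105*np.sin(.21),.241,-.225)"
```

```text
time_s: 3.65
ee_pos: [0.4594, 0.3522, 0.2023]
eef_rot: [-0.451, 1.568, -2.245]
force: [-0.1, -0.2, -0.3]
grip_width: 0.0149
time_s: 4.15
ee_pos: [0.4597, 0.3525, 0.2419]
eef_rot: [-0.207, 1.569, -2.002]
force: [-0.7, 0.5, -3.2]
grip_width: 0.0149
time_s: 4.65
ee_pos: [0.4596, 0.3524, 0.2415]
eef_rot: [-0.352, 1.569, -2.147]
force: [-0.6, 0.5, -2.5]
grip_width: 0.0151
pos [0.4596 0.3524 0.2415] jawyaw -0.224 down [-0.0011 -0.0018 -1.    ] shift [   0.6 -104.5    1.8] spin [np.float64(0.001), np.float64(-3.141)] q6 0.815 w 0.0151 F [-0.6  0.5 -2.5] t 4.65
```

```bash
python3 -m handwheel '[[[0,-6,0],0,1],[[0,-18,0],0,1],[[0,-32,0],0,1],[[0,-44,1],0,1],[[0,-52,1],0,1]]' && python3 -m handwheel '[[[0,-8,0],0,1],[[0,-20,0],0,1],[[0,-34,0],0,1],[[0,-46,0],0,1],[[0,-53,0],0,1]]' && python3 -m handwheel '[[[-6,0,0],0,1],[[-20,0,0],0,1],[[-36,0,0],0,1],[[-50,0,0],0,1],[[-56,0,0],0,1]]'; python3 -c "
from h import *
go(.566,-.099,.297,0)"
```

```text
time_s: 5.15
ee_pos: [0.4072, 0.3633, 0.2419]
eef_rot: [-0.315, 1.569, -2.109]
force: [0.5, 0.9, -2.7]
grip_width: 0.0149
time_s: 5.65
ee_pos: [0.3543, 0.3754, 0.242]
eef_rot: [-0.351, 1.569, -2.145]
force: [0.3, -0.1, -3.5]
grip_width: 0.0146
time_s: 6.15
ee_pos: [0.3549, 0.3756, 0.2996]
eef_rot: [1.76, 1.57, -0.034]
force: [0.4, 0.3, -3.4]
grip_width: 0.015
pos [0.3549 0.3756 0.2996] jawyaw -0.223 down [ 7.e-04 -0.e+00 -1.e+00] shift [  2.8 310.8 416.2] spin [np.float64(-0.223), np.float64(2.919)] q6 0.966 w 0.015 F [ 0.4  0.3 -3.4] t 6.15
```

```bash
python3 -m handwheel '[[[0,1,6],0,1],[[0,4,22],0,1],[[0,8,46],0,1],[[0,12,72],0,1],[[0,16,98],0,1]]' && python3 -m handwheel '[[[0,4,26],0,1],[[0,8,52],0,1],[[0,12,78],0,1],[[0,15,100],0,1],[[0,17,114],0,1]]'; python3 -c "
from h import *
go(.566,-.099,.297,0)"
```

```text
time_s: 6.65
ee_pos: [0.3485, 0.2751, 0.2989]
eef_rot: [0.19, 1.57, -1.604]
force: [-0.0, 0.5, -3.1]
grip_width: 0.0149
time_s: 7.15
ee_pos: [0.3394, 0.1585, 0.2985]
eef_rot: [-0.066, 1.57, -1.861]
force: [0.8, 0.4, -2.3]
grip_width: 0.0151
pos [0.3394 0.1585 0.2985] jawyaw -0.224 down [-3.0e-04 -1.1e-03 -1.0e+00] shift [  1.7 278.1 200.9] spin [np.float64(-0.224), np.float64(2.918)] q6 0.564 w 0.0151 F [ 0.8  0.4 -2.3] t 7.15
```

```bash
python3 -m handwheel '[[[0,6,4],0,1],[[0,20,15],0,1],[[0,42,30],0,1],[[0,64,46],0,1],[[0,86,62],0,1]]' && python3 -m handwheel '[[[0,22,16],0,1],[[0,44,32],0,1],[[0,66,48],0,1],[[0,88,64],0,1],[[0,108,78],0,1]]' && python3 -m handwheel '[[[0,18,13],0,1],[[0,36,26],0,1],[[0,54,39],0,1],[[0,70,51],0,1],[[0,80,58],0,1]]' && python3 -m handwheel '[[[0,2,1],0,1],[[0,3,2],0,1],[[0,3,2],0,1],[[0,3,2],0,1],[[0,3,2],0,1]]'
python3 - <<'E'
from h import *
go(.567,-.099,.297,0)
for n in('scene','top','wrist'):
    im,d,i=shot(n);np.savez(n+'2.npz',im=im,d=d,**i);cv2.imwrite(f'pics/{n}2.png',im)
E
```

```text
time_s: 7.65
ee_pos: [0.4103, 0.0782, 0.2981]
eef_rot: [-0.387, 1.569, -2.181]
force: [-0.2, 0.3, -3.2]
grip_width: 0.015
time_s: 8.15
ee_pos: [0.4993, -0.0229, 0.2974]
eef_rot: [-0.755, 1.569, -2.549]
force: [0.2, 0.5, -1.8]
grip_width: 0.0148
time_s: 8.65
ee_pos: [0.5652, -0.0983, 0.2962]
eef_rot: [-1.042, 1.568, -2.837]
force: [-0.4, 0.4, -3.3]
grip_width: 0.0149
time_s: 9.15
ee_pos: [0.5675, -0.1005, 0.2965]
eef_rot: [-0.98, 1.568, -2.775]
force: [0.7, -0.3, -2.4]
grip_width: 0.0152
pos [ 0.5675 -0.1005  0.2965] jawyaw -0.224 down [-0.0025 -0.001  -1.    ] shift [-0.5 -0.9 -1.3] spin [np.float64(-0.224), np.float64(2.918)] q6 -0.014 w 0.0152 F [ 0.7 -0.3 -2.4] t 9.15
```

View pics/wrist2.png

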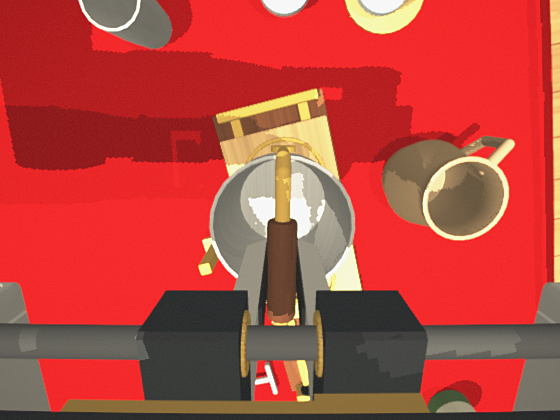

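The held pail hangs upright. In the wrist view its rim spans u 210–355 and is centred near (282,218), and the sleeve runs from (282,220) to (282,320). I'll measure the pail's offset to the TCP.

Run:
```python
from h import *
w=np.load('wrist2.npz');P=cloud(w,w['d']);H=P[...,2]
m=(np.hypot(P[...,0]-.567,P[...,1]+.1)<.075)&(H>.22)&(H<.24)
def circ(Q):
    A=np.c_[2*Q[:,:2],np.ones(len(Q))];s=np.linalg.lstsq(A,(Q[:,:2]**2).sum(1),rcond=None)[0];return s[:2],np.sqrt(s[2]+s[:2]@s[:2])
print(m.sum());Q=P[m];c,r=circ(Q)
k=(abs(np.hypot(*(Q[:,:2]-c).T)-.053)<.006);print('wrist rim depth',c,r,circ(Q[k]))
# rim points by eye
for p in((210,218),(355,218),(282,150)): print(p,onplane(w,*p,.2315),P[p[1],p[0]])
print('sleeve ends',onplane(w,282,220,.3085),onplane(w,282,320,.3085))
t=np.load('top2.npz');P=cloud(t,t['d']);H=P[...,2]
m=(np.hypot(P[...,0]-.567,P[...,1]+.1)<.075)&(H>.215)&(H<.245);print('top',m.sum(),circ(P[m]) if m.sum()>9 else '')
# ring from top0 mask
z=np.load('top0.npz');hsv=cv2.cvtColor(z['im'],cv2.COLOR_BGR2HSV)
for (u0,u1,v0,v1,n) in((312,347,169,203,'L'),(363,387,172,196,'S')):
    mm=np.zeros(hsv.shape[:2],np.uint8);mm[v0:v1,u0:u1]=(hsv[v0:v1,u0:u1,1]>115)*255
    v,u=np.nonzero(mm);Q=np.array([onplane(z,a,b,.044) for a,b in zip(u,v)]);print(n,len(Q),circ(Q))
s=np.load('scene0.npz')
```

```text
2255
wrist rim depth [ 0.56863666 -0.09884783] 0.051692084442039946 (array([ 0.56863666, -0.09884783]), np.float64(0.051692084442039946))
(210, 218) [ 0.51868747 -0.08149055  0.2315    ] [ 0.51854636 -0.08160835  0.23101344]
(355, 218) [ 0.62207641 -0.1049883   0.2315    ] [ 6.59133684e-01 -1.84866132e-01 -4.73483273e-04]
(282, 150) [ 0.58092745 -0.04529585  0.2315    ] [ 0.58210409 -0.04012465  0.29258245]
sleeve ends [ 0.57494973 -0.07159623  0.3085    ] [ 0.56260504 -0.12590282  0.3085    ]
top 29 (array([ 0.5565694 , -0.09836498]), np.float64(0.05413365927021075))
L 235 (array([ 0.56817059, -0.09915833]), np.float64(0.05212611293506288))
S 159 (array([ 0.57103124, -0.24846389]), np.float64(0.03327229581035035))
```

View pics/scene2.png

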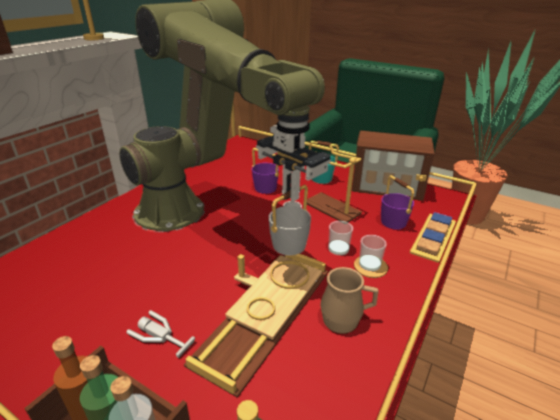

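The pail and ring centres agree within 1 mm (ring 0.568, -0.099). Lowering.

```bash
python3 -m handwheel '[[[6,0,0],0,1],[[20,0,0],0,1],[[38,0,0],0,1],[[54,0,0],0,1],[[62,0,0],0,1]]' && python3 -m handwheel '[[[8,0,0],0,1],[[18,0,0],0,1],[[28,0,0],0,1],[[34,0,0],0,1],[[37,0,0],0,1]]' && python3 -m handwheel '[[[2,0,0],0,1],[[4,0,0],0,1],[[6,0,0],0,1],[[7,0,0],0,1],[[8,0,0],0,1]]'; python3 -c "
from h import *
go(.568,-.099,.188,0)"
```

```text
time_s: 9.8
ee_pos: [0.5668, -0.1006, 0.2318]
eef_rot: [-1.304, 1.565, -3.099]
force: [-0.5, 0.5, -2.9]
grip_width: 0.0147
time_s: 10.3
ee_pos: [0.5665, -0.1006, 0.1942]
eef_rot: [-1.325, 1.565, -3.12]
force: [0.3, 0.4, -3.2]
grip_width: 0.0153
time_s: 10.8
ee_pos: [0.5673, -0.1007, 0.1885]
eef_rot: [-0.968, 1.568, -2.763]
force: [-5.2, 0.8, 21.1]
grip_width: 0.0152
pos [ 0.5673 -0.1007  0.1885] jawyaw -0.224 down [-2.4e-03 -9.0e-04 -1.0e+00] shift [ 0.5  0.3 -1.9] spin [np.float64(-0.224), np.float64(2.918)] q6 -0.014 w 0.0152 F [-5.2  0.8 21.1] t 10.8
```

```bash
python3 -m handwheel '[[[-1,0,0],0,1],[[-1,0,0],0,1],[[-1,0,0],0,0.5],[[-1,0,0],0,0.5],[[-1,0,0],0,0.5]]' && python3 -m handwheel '[[[0,0,0],0,-0.2],[[0,0,0],0,-0.6],[[0,0,0],0,-1],[[0,0,0],0,-1],[[0,0,0],0,-1]]' && python3 -m handwheel '[[[0,0,0],0,-1],[[-5,0,0],0,-1],[[-20,0,0],0,-1],[[-40,0,0],0,-1],[[-65,0,0],0,-1]]' && python3 -m handwheel '[[[-40,0,0],0,-1],[[-60,0,0],0,-1],[[-60,0,0],0,-1],[[-60,0,0],0,-1],[[-60,0,0],0,-1]]'
python3 - <<'E'
from h import *
go(.447,.123,.3,0)
w=shot('wrist');im=w[0];cv2.imwrite('pics/wrist3.png',im);np.savez('wrist3.npz',im=im,d=w[1],**w[2])
E
```

```text
time_s: 11.3
ee_pos: [0.5673, -0.1007, 0.1895]
eef_rot: [-0.953, 1.568, -2.748]
force: [-0.4, -0.1, 0.3]
grip_width: 0.0236
time_s: 11.8
ee_pos: [0.5673, -0.1007, 0.1895]
eef_rot: [-0.962, 1.568, -2.757]
force: [-0.3, -0.3, -0.1]
grip_width: 0.0602
time_s: 12.3
ee_pos: [0.5671, -0.1006, 0.255]
eef_rot: [-1.145, 1.567, -2.94]
force: [-0.4, -0.6, -0.1]
grip_width: 0.0935
time_s: 12.8
ee_pos: [0.567, -0.1005, 0.3136]
eef_rot: [-1.313, 1.565, -3.108]
force: [0.4, 0.2, -0.5]
grip_width: 0.0938
pos [ 0.567  -0.1005  0.3136] jawyaw -0.224 down [-5.6e-03 -2.0e-04 -1.0e+00] shift [  14.3 -166.6 -191.3] spin [np.float64(-0.224), np.float64(2.918)] q6 -0.014 w 0.0938 F [ 0.4  0.2 -0.5] t 12.8
```

View pics/wrist3.png

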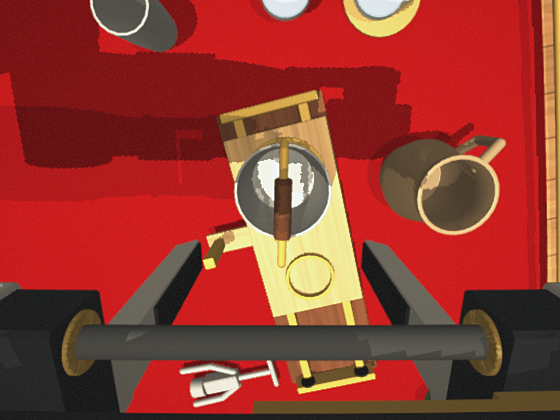

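The pail stands in the large ring at (283,190), upright and released. Now over to the tin.

```bash
python3 -m handwheel '[[[0,-15,-18],-0.05,-1],[[0,-45,-52],-0.1,-1],[[0,-75,-86],-0.16,-1],[[0,-105,-120],-0.22,-1],[[0,-135,-155],-0.224,-1]]' && python3 -m handwheel '[[[0,-21,-24],0,-1],[[0,-35,-35],0,-1],[[0,-35,-35],0,-1],[[0,-35,-35],0,-1],[[0,-35,-35],0,-1]]'
python3 - <<'E'
from h import *
def circ(Q):
    A=np.c_[2*Q[:,:2],np.ones(len(Q))];s=np.linalg.lstsq(A,(Q[:,:2]**2).sum(1),rcond=None)[0];return s[:2],np.sqrt(s[2]+s[:2]@s[:2])
w=np.load('wrist3.npz')
print('pailrim',[onplane(w,*p,.124) for p in((235,190),(330,190))]); print('smallring',onplane(w,310.5,275,.044))
print([onplane(w,*p,.044) for p in((287,275),(334,275),(310,253),(310,297))])
go(.447,.123,.09,0)
im,d,i=shot('wrist');P=cloud(i,d);H=P[...,2]
m=(np.hypot(P[...,0]-.447,P[...,1]-.123)<.05)&(H>.1)&(H<.118);Q=P[m];print(m.sum(),circ(Q),(Q.min(0)+Q.max(0))/2,np.ptp(Q,0))
cv2.imwrite('pics/wrist4.png',im)
E
```

```text
time_s: 13.35
ee_pos: [0.4686, 0.0818, 0.3134]
eef_rot: [-1.53, 1.564, -3.099]
force: [1.6, 1.2, -0.3]
grip_width: 0.0938
time_s: 13.85
ee_pos: [0.4342, 0.1159, 0.3133]
eef_rot: [-1.497, 1.564, -3.068]
force: [-1.0, 0.3, -0.3]
grip_width: 0.094
pailrim [array([ 0.51725532, -0.086564  ,  0.124     ]), array([ 0.61931127, -0.10971681,  0.124     ])]
smallring [ 0.57627172 -0.24611003  0.044     ]
[array([ 0.54301089, -0.23859587,  0.044     ]), array([ 0.60953084, -0.25364716,  0.044     ]), array([ 0.58241162, -0.21227204,  0.044     ]), array([ 0.56844179, -0.28102074,  0.044     ])]
pos [0.4342 0.1159 0.3133] jawyaw 0.0 down [-7.3e-03 -5.0e-04 -1.0e+00] shift [223.2  14.5  -7.3] spin [np.float64(0.0), np.float64(-3.141)] q6 0.178 w 0.094 F [-1.   0.3 -0.3] t 13.85
492 (array([0.44926122, 0.12400529]), np.float64(0.0282281785910467)) [0.44939572 0.12365037 0.10636362] [0.05824949 0.05924016 0.01266863]
```

View pics/wrist4.png

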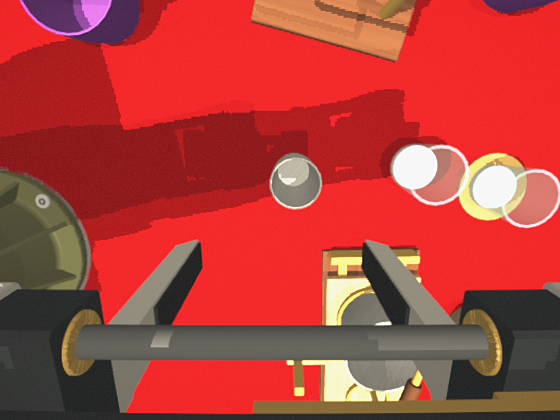

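The wrist view shows the tin alone at (296,181), with the tumblers well clear at (430,170). Depth gives the tin centre at (0.449, 0.124), against (0.447, 0.123) from the top view.

```bash
python3 -m handwheel '[[[10,8,-4],0,-1],[[40,15,-7],0,-1],[[75,15,-7],0,-1],[[110,15,-7],0,-1],[[140,15,-7],0,-1]]' 25; python3 -m handwheel '[[[25,0,0],0,-1],[[50,0,0],0,-1],[[75,0,0],0,-1],[[92,0,0],0,-1],[[97,0,0],0,-1]]'; python3 -c "
from h import *
go(.448,.1235,.075,0)"
```

```text
time_s: 14.4
ee_pos: [0.4481, 0.1224, 0.1704]
eef_rot: [-1.479, 1.562, -3.05]
force: [0.8, 0.5, -0.5]
grip_width: 0.094
time_s: 14.9
ee_pos: [0.4465, 0.1218, 0.0709]
eef_rot: [-1.448, 1.558, -3.02]
force: [-0.2, -0.4, 0.6]
grip_width: 0.0938
pos [0.4465 0.1218 0.0709] jawyaw -0.001 down [-0.0128 -0.0016 -0.9999] shift [-4.1  1.4 -1.7] spin [np.float64(-0.001), np.float64(3.14)] q6 0.187 w 0.0938 F [-0.2 -0.4  0.6] t 14.9
```

```bash
python3 -m handwheel '[[[-4,1,-2],0,-1],[[-4,1,-2],0,0.2],[[-4,1,-2],0,0.5],[[-4,1,-2],0,0.8],[[-4,1,-2],0,1]]' 25; python3 -m handwheel '[[[0,0,0],0,1],[[0,0,0],0,1],[[0,0,0],0,1],[[0,0,0],0,1],[[0,0,0],0,1]]' ; python3 -m handwheel '[[[-2,0,0],0,1],[[-10,0,0],0,1],[[-25,0,0],0,1],[[-45,0,0],0,1],[[-65,0,0],0,1]]';python3 -m handwheel '[[[-25,0,0],0,1],[[-50,0,0],0,1],[[-75,0,0],0,1],[[-95,0,0],0,1],[[-105,0,0],0,1]]'; python3 -c "
from h import *
go(.5715,-.248,.25,0)
go(.43,-.05,.25,0)"
```

```text
time_s: 15.4
ee_pos: [0.4478, 0.1239, 0.0753]
eef_rot: [-1.452, 1.559, -3.025]
force: [-0.4, 0.1, 0.7]
grip_width: 0.065
time_s: 15.9
ee_pos: [0.4478, 0.1239, 0.0753]
eef_rot: [-1.453, 1.559, -3.025]
force: [0.4, 0.3, -0.8]
grip_width: 0.0602
time_s: 16.4
ee_pos: [0.4485, 0.124, 0.1415]
eef_rot: [-1.453, 1.559, -3.025]
force: [-0.1, -0.1, -1.3]
grip_width: 0.0604
time_s: 16.9
ee_pos: [0.45, 0.1242, 0.2487]
eef_rot: [-1.471, 1.561, -3.043]
force: [1.2, 0.5, -2.0]
grip_width: 0.0604
pos [0.45   0.1242 0.2487] jawyaw -0.001 down [-9.4e-03 -9.0e-04 -1.0e+00] shift [ -2.1 121.9 372. ] spin [np.float64(-0.001), np.float64(3.14)] q6 0.191 w 0.0604 F [ 1.2  0.5 -2. ] t 16.9
pos [0.45   0.1242 0.2487] jawyaw -0.001 down [-9.4e-03 -9.0e-04 -1.0e+00] shift [ -1.  -19.8 174.2] spin [np.float64(-0.001), np.float64(3.14)] q6 0.191 w 0.0604 F [ 1.2  0.5 -2. ] t 16.9
```

```bash
python3 -m handwheel '[[[-5,0,6],0,1],[[-15,0,22],0,1],[[-25,0,48],0,1],[[-35,0,76],0,1],[[-40,0,104],0,1]]' && python3 -m handwheel '[[[0,0,28],0,1],[[0,2,56],0,1],[[0,4,84],0,1],[[0,6,112],0,1],[[0,8,138],0,1]]' && python3 -m handwheel '[[[0,8,25],0,1],[[0,22,50],0,1],[[0,40,75],0,1],[[0,60,98],0,1],[[0,78,115],0,1]]'; python3 -c "
from h import *
go(.5715,-.248,.25,0)"
```

```text
time_s: 17.4
ee_pos: [0.45, 0.0189, 0.2889]
eef_rot: [-1.467, 1.561, -3.039]
force: [0.1, -0.6, -2.3]
grip_width: 0.06
time_s: 17.9
ee_pos: [0.4574, -0.1206, 0.2884]
eef_rot: [-1.51, 1.56, -3.082]
force: [0.3, -0.5, -1.7]
grip_width: 0.0601
time_s: 18.4
ee_pos: [0.5354, -0.2375, 0.2865]
eef_rot: [-1.566, 1.558, -3.139]
force: [-0.0, -0.2, -1.1]
grip_width: 0.0599
pos [ 0.5354 -0.2375  0.2865] jawyaw -0.002 down [-0.0123 -0.     -0.9999] shift [36.1 36.6 10.4] spin [np.float64(-0.002), np.float64(3.139)] q6 -0.475 w 0.0599 F [-0.  -0.2 -1.1] t 18.4
```

```bash
python3 -m handwheel '[[[5,9,3],0,1],[[12,18,6],0,1],[[22,28,9],0,1],[[30,36,11],0,1],[[35,37,11],0,1]]' && python3 -m handwheel '[[[3,0,0],0,1],[[10,0,0],0,1],[[20,0,0],0,1],[[28,0,0],0,1],[[30,0,0],0,1]]'
python3 - <<'E'
from h import *
def circ(Q):
    A=np.c_[2*Q[:,:2],np.ones(len(Q))];s=np.linalg.lstsq(A,(Q[:,:2]**2).sum(1),rcond=None)[0];return s[:2],np.sqrt(s[2]+s[:2]@s[:2])
go(.5715,-.2485,.11,0)
zt=get_obs()['ee_pos'][2]-.0753+.11
im,d,i=shot('wrist');P=cloud(i,d);H=P[...,2]
m=(np.hypot(P[...,0]-.5715,P[...,1]+.2485)<.05)&(abs(H-zt)<.008);Q=P[m];print('tin rim',zt,m.sum(),circ(Q),(Q.min(0)+Q.max(0))/2)
cv2.imwrite('pics/wrist5.png',im)
for n in('top','scene'):
    t,td,ti=shot(n);P=cloud(ti,td);cv2.imwrite(f'pics/{n}5.png',t)
    b=(P[...,2]>.095)&(P[...,2]<.115)&(abs(P[...,0]-.454)<.02)&(abs(P[...,1]+.172)<.02); print(n,'pull',b.sum(),P[b].mean(0))
E
```

```text
time_s: 18.9
ee_pos: [0.5724, -0.2481, 0.2496]
eef_rot: [-1.618, 1.557, 3.093]
force: [0.3, 0.3, -1.1]
grip_width: 0.0598
time_s: 19.4
ee_pos: [0.5715, -0.2479, 0.2183]
eef_rot: [-1.657, 1.556, 3.054]
force: [0.3, -0.6, -2.1]
grip_width: 0.0601
pos [ 0.5715 -0.2479  0.2183] jawyaw -0.002 down [-0.0151  0.0013 -0.9999] shift [108.3   1.6   0.7] spin [np.float64(-0.002), np.float64(3.14)] q6 -0.463 w 0.0601 F [ 0.3 -0.6 -2.1] t 19.4
tin rim 0.2530176209007881 3802 (array([ 0.57262461, -0.24760839]), np.float64(0.031166101097303483)) [ 0.57267421 -0.2421452   0.25301445]
top pull 0 [nan nan nan]
scene pull 33 [ 0.46094867 -0.17376157  0.10253665]<stdin>:11: RuntimeWarning: Mean of empty slice.
  ret = um.true_divide(
```

View pics/wrist5.png

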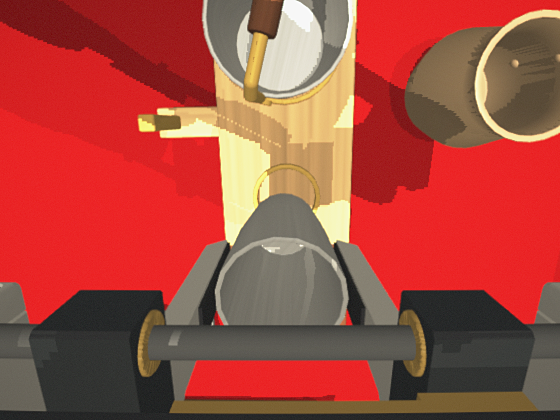

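View pics/scene5.png

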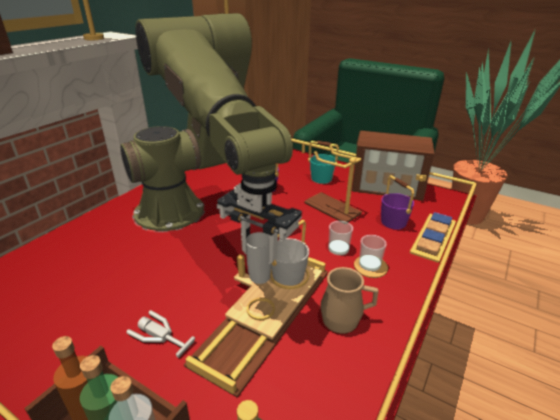

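The wrist view shows the ring's left, right and far edges at (257,190), (320,190) and (288,163), with the tin rim at 215–348. The carriage has not moved. Casting the ring edges.

Run:
```python
from h import *
i=camera_info('wrist')
for p in((257,190),(320,190),(288,163)): print(onplane(i,*p,.044))
print('pull',onplane(i,147,124,.105)); go(.5715,-.2485,.112,0)
```

```text
[ 0.54434499 -0.24244961  0.044     ]
[ 0.61098772 -0.24237208  0.044     ]
[ 0.57707533 -0.21390551  0.044     ]
pull [ 0.45916705 -0.17376677  0.105     ]
pos [ 0.572  -0.2481  0.2198] jawyaw -0.002 down [-1.350e-02  5.000e-04 -9.999e-01] shift [107.7   1.    0.4] spin [np.float64(-0.002), np.float64(3.14)] q6 -0.463 w 0.0601 F [-1.3  0.4 -2.5] t 19.55
```

Run:
```python
from h import *
def circ(Q):
    A=np.c_[2*Q[:,:2],np.ones(len(Q))];s=np.linalg.lstsq(A,(Q[:,:2]**2).sum(1),rcond=None)[0];return s[:2].round(4),round(np.sqrt(s[2]+s[:2]@s[:2]),4)
s=np.load('scene0.npz');hsv=cv2.cvtColor(s['im'],cv2.COLOR_BGR2HSV)
for (c,r) in(((.568,-.099),.0525),((.572,-.2485),.0335)):
    Q=[]
    for v in range(250,335):
        for u in range(225,330):
            p=onplane(s,u,v,.044); 
            if abs(np.hypot(p[0]-c[0],p[1]-c[1])-r)<.010 and hsv[v,u,1]>(np.median(hsv[270:310,250:300,1])+15): Q.append(p)
    print('scene',len(Q),circ(np.array(Q)))
    # top: same
    t=np.load('top0.npz');h=cv2.cvtColor(t['im'],cv2.COLOR_BGR2HSV);Q=[]
    for v in range(160,215):
        for u in range(300,400):
            p=onplane(t,u,v,.044)
            if abs(np.hypot(p[0]-c[0],p[1]-c[1])-r)<.010 and h[v,u,1]>110: Q.append(p)
    print('top',len(Q),circ(np.array(Q)))
# wrist: ring & carriage edges in wrist5
im=cv2.imread('pics/wrist5.png');i=camera_info('wrist');h=cv2.cvtColor(im,cv2.COLOR_BGR2HSV)
# floor red->wood edges on row 150,215
for v in(150,215):
    row=h[v,:,0].astype(int);sel=[u for u in range(200,370) if 12<row[u]<40];print(v,sel[0],sel[-1],onplane(i,sel[0],v,.034),onplane(i,sel[-1],v,.034))
t=np.load('top0.npz');P=cloud(t,t['d'])
hsv=cv2.cvtColor(t['im'],cv2.COLOR_BGR2HSV)
for u in(340,365,385):
    sel=[v for v in range(155,225) if 15<hsv[v,u,0]<40 and hsv[v,u,2]>200];print('top',u,onplane(t,u,sel[0],.034),onplane(t,u,[v for v in sel if v<208][-1],.034))
```

```text
scene 298 (array([ 0.5711, -0.1011]), np.float64(0.0541))
top 259 (array([ 0.5685, -0.0991]), np.float64(0.0523))
scene 227 (array([ 0.5767, -0.2526]), np.float64(0.0332))
top 179 (array([ 0.5716, -0.2485]), np.float64(0.0335))
150 220 351 [ 0.50510824 -0.2013618   0.034     ] [ 0.64346352 -0.20142082  0.034     ]
215 224 349 [ 0.5060031  -0.27297573  0.034     ] [ 0.64502098 -0.27267444  0.034     ]
top 340 [ 0.64070508 -0.13905488  0.034     ] [ 0.50089485 -0.13371015  0.034     ]
top 365 [ 0.64180402 -0.22188939  0.034     ] [ 0.50196483 -0.21580923  0.034     ]
top 385 [ 0.64335952 -0.28821485  0.034     ] [ 0.50018119 -0.28138781  0.034     ]
```

The estimates (x 0.5716 to 0.5767, y -0.2485 to -0.2526) average to about (0.574, -0.250). That leaves ±6 mm of clearance. Lowering in stages.

```bash
python3 -m handwheel '[[[8,3,2],0,1],[[24,3,2],0,1],[[44,3,2],0,1],[[62,3,2],0,1],[[74,3,2],0,1]]' && python3 -m handwheel '[[[6,1,0],0,1],[[12,1,0],0,1],[[17,1,0],0,1],[[20,1,0],0,1],[[21,1,0],0,1]]'; python3 -c "
from h import *
go(.574,-.250,.1093,0)"
```

```text
time_s: 20.05
ee_pos: [0.5737, -0.25, 0.1441]
eef_rot: [-1.646, 1.556, 3.065]
force: [0.5, 0.5, -2.8]
grip_width: 0.0598
time_s: 20.55
ee_pos: [0.5745, -0.25, 0.1231]
eef_rot: [-1.639, 1.556, 3.071]
force: [-0.2, -0.3, -1.8]
grip_width: 0.0601
pos [ 0.5745 -0.25    0.1231] jawyaw -0.002 down [-0.0144  0.001  -0.9999] shift [13.8 -0.3 -0. ] spin [np.float64(-0.002), np.float64(3.14)] q6 -0.463 w 0.0601 F [-0.2 -0.3 -1.8] t 20.55
```

```bash
python3 -m handwheel '[[[2,0,0],0,1],[[4,0,0],0,1],[[6,0,0],0,1],[[8,0,0],0,1],[[9,0,0],0,1]]' && python3 -m handwheel '[[[1,0,0],0,1],[[2,0,0],0,1],[[3,0,0],0,1],[[3,0,0],0,1],[[3,0,0],0,1]]'; python3 -c "
from h import *
go(.574,-.250,.1093,0)"
```

```text
time_s: 21.05
ee_pos: [0.5743, -0.25, 0.1139]
eef_rot: [-1.647, 1.556, 3.064]
force: [-0.7, -0.5, -1.6]
grip_width: 0.0598
time_s: 21.55
ee_pos: [0.5743, -0.25, 0.1109]
eef_rot: [-1.645, 1.556, 3.066]
force: [0.1, -0.1, -2.2]
grip_width: 0.0602
pos [ 0.5743 -0.25    0.1109] jawyaw -0.002 down [-0.0146  0.0011 -0.9999] shift [ 1.6 -0.2 -0. ] spin [np.float64(-0.002), np.float64(3.14)] q6 -0.463 w 0.0602 F [ 0.1 -0.1 -2.2] t 21.55
```

The tin is inside the ring (its foot would have hit the ring top at TCP z 0.119). Last 2 mm, then release.

```bash
python3 -m handwheel '[[[0.5,0,0],0,1],[[1,0,0],0,1],[[1.5,0,0],0,1],[[2,0,0],0,1],[[2,0,0],0,1]]'; python3 -m handwheel '[[[0,0,0],0,0.3],[[0,0,0],0,0.1],[[0,0,0],0,-0.3],[[0,0,0],0,-0.7],[[0,0,0],0,-1]]'; python3 -m handwheel '[[[0,0,0],0,-1],[[0,0,0],0,-1],[[0,0,0],0,-1],[[-10,0,0],0,-1],[[-30,0,0],0,-1]]'; python3 -m handwheel '[[[-30,0,0],0,-1],[[-65,0,0],0,-1],[[-100,0,0],0,-1],[[-130,0,0],0,-1],[[-150,0,0],0,-1]]'
python3 - <<'E'
from h import *
go(.455,-.173,.3,0)
im,d,i=shot('wrist');cv2.imwrite('pics/wrist6.png',im)
for p in((0,0),): pass
P=cloud(i,d);H=P[...,2];m=(np.hypot(P[...,0]-.574,P[...,1]+.25)<.05)&(abs(H-.144)<.008);print(m.sum(),(P[m].min(0)+P[m].max(0))/2,np.ptp(P[m],0))
E
```

```text
time_s: 22.05
ee_pos: [0.5743, -0.25, 0.1093]
eef_rot: [-1.633, 1.557, 3.078]
force: [-1.3, 1.0, 4.1]
grip_width: 0.0602
time_s: 22.55
ee_pos: [0.5744, -0.2501, 0.1093]
eef_rot: [-1.633, 1.557, 3.078]
force: [0.2, -0.5, 0.1]
grip_width: 0.0737
time_s: 23.05
ee_pos: [0.5743, -0.2498, 0.1389]
eef_rot: [-1.687, 1.554, 3.024]
force: [0.0, -0.5, -0.0]
grip_width: 0.0937
time_s: 23.55
ee_pos: [0.5769, -0.2502, 0.2924]
eef_rot: [-1.603, 1.558, 3.108]
force: [-0.5, -0.4, -0.2]
grip_width: 0.0943
pos [ 0.5769 -0.2502  0.2924] jawyaw -0.002 down [-1.320e-02  4.000e-04 -9.999e-01] shift [  -5.9 -122.1  -77. ] spin [np.float64(-0.002), np.float64(3.14)] q6 -0.463 w 0.0943 F [-0.5 -0.4 -0.2] t 23.55
644 [ 0.57514454 -0.24972806  0.14079124] [0.05900733 0.05902134 0.00950875]
```

View pics/wrist6.png

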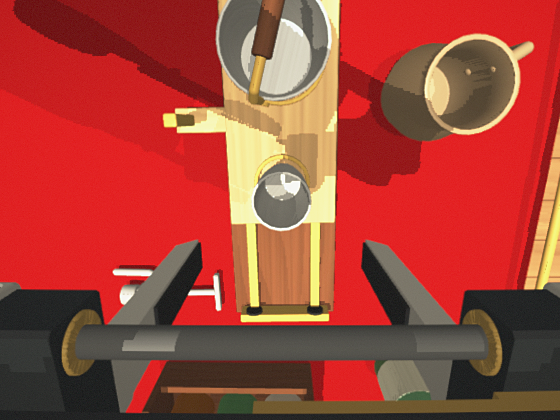

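The tin stands upright in the small ring (centre 0.575, -0.250). The post should then be at about (0.457, -0.173). I'll turn the jaws along y, with the camera on the robot side, and go above the post.

```bash
python3 -m handwheel '[[[-3,-15,-10],-0.1,-1],[[-5,-40,-26],-0.24,-1],[[-5,-70,-45],-0.38,-1],[[-5,-100,-64],-0.52,-1],[[-5,-120,-77],-0.66,-1]]' && python3 -m handwheel '[[[0,0,0],-0.14,-1],[[0,0,0],-0.28,-1],[[0,0,0],-0.42,-1],[[0,0,0],-0.56,-1],[[0,0,0],-0.70,-1]]' && python3 -m handwheel '[[[0,0,0],-0.14,-1],[[0,0,0],-0.21,-1],[[0,0,0],-0.21,-1],[[0,0,0],-0.21,-1],[[0,0,0],-0.21,-1]]'
python3 - <<'E'
from h import *
go(.457,-.173,.085,1.597)
im,d,i=shot('wrist');P=cloud(i,d);H=P[...,2]
m=(np.hypot(P[...,0]-.457,P[...,1]+.173)<.03)&(abs(H-.105)<.008);print(m.sum(),P[m].mean(0),np.ptp(P[m],0))
cv2.imwrite('pics/wrist7.png',im)
E
```

```text
time_s: 24.1
ee_pos: [0.4558, -0.1722, 0.3015]
eef_rot: [-2.103, 1.561, -3.009]
force: [1.2, -0.7, 0.2]
grip_width: 0.0941
time_s: 24.6
ee_pos: [0.4557, -0.1721, 0.3016]
eef_rot: [-2.802, 1.561, -3.003]
force: [-0.3, -0.4, -0.0]
grip_width: 0.0941
time_s: 25.1
ee_pos: [0.4556, -0.1721, 0.3016]
eef_rot: [-3.002, 1.561, -2.995]
force: [-1.5, 0.4, -0.0]
grip_width: 0.0941
pos [ 0.4556 -0.1721  0.3016] jawyaw 1.578 down [-0.0095 -0.0014 -1.    ] shift [216.6  -0.6   3.5] spin [np.float64(-0.019), np.float64(3.123)] q6 -2.011 w 0.0941 F [-1.5  0.4 -0. ] t 25.1
161 [ 0.45685064 -0.17233589  0.10429882] [0.01379861 0.01361487 0.00583994]
```

Depth confirms the post top at (0.457, -0.172), 14×14 mm. Descending, then a gentle grip.

```bash
python3 -m handwheel '[[[15,0,2],-0.019,-1],[[45,0,3],-0.019,-1],[[80,0,3],-0.019,-1],[[115,0,3],-0.019,-1],[[145,0,3],-0.019,-1]]' 12 && python3 -m handwheel '[[[25,0,0],0,-1],[[45,0,0],0,-1],[[60,0,0],0,-1],[[68,0,0],0,-1],[[70,0,0],0,-1]]' && python3 -m handwheel '[[[0,0,0],0,0],[[0,0,0],0,0.5],[[0,0,0],0,1],[[0,0,0],0,1],[[0,0,0],0,1]]' 12 && python3 -m handwheel '[[[0,0,0],0,1],[[0,0,0],0,1],[[0,0,0],0,1],[[0,0,0],0,1],[[0,0,0],0,1]]'; python3 -c "
from h import *
go(.457+.133*.026,-.173-.133,.085,1.597)"
```

```text
time_s: 25.65
ee_pos: [0.4569, -0.1721, 0.1549]
eef_rot: [-3.06, 1.561, -3.034]
force: [0.4, -0.3, -0.2]
grip_width: 0.0941
time_s: 26.15
ee_pos: [0.456, -0.172, 0.0844]
eef_rot: [-3.108, 1.56, -3.082]
force: [0.4, 0.4, 0.7]
grip_width: 0.0943
time_s: 26.65
ee_pos: [0.4561, -0.1721, 0.0846]
eef_rot: [-3.086, 1.56, -3.061]
force: [-0.7, -0.7, -1.1]
grip_width: 0.0577
time_s: 27.15
ee_pos: [0.456, -0.1721, 0.0846]
eef_rot: [-3.089, 1.56, -3.063]
force: [-0.1, -0.1, -0.0]
grip_width: 0.0173
pos [ 0.456  -0.1721  0.0846] jawyaw 1.596 down [-1.060e-02 -8.000e-04 -9.999e-01] shift [  -0.3 -134.     1. ] spin [np.float64(-0.001), np.float64(3.141)] q6 -2.026 w 0.0173 F [-0.1 -0.1 -0. ] t 27.15
```

```bash
python3 -m handwheel '[[[0,0,0],0,1],[[0,0,0],0,1],[[0,-2,0],0,1],[[0,-6,0],0,1],[[0,-12,0],0,1]]' && python3 -m handwheel '[[[0,-8,0],0,1],[[0,-17,0],0,1],[[0,-26,0],0,1],[[0,-35,0],0,1],[[0,-43,0],0,1]]'&& python3 -m handwheel '[[[0,-8,0],0,1],[[0,-17,0],0,1],[[0,-26,0],0,1],[[0,-34,0],0,1],[[0,-40,0],0,1]]'&& python3 -m handwheel '[[[0,-5,0],0,1],[[0,-10,0],0,1],[[0,-14,0],0,1],[[0,-18,0],0,1],[[0,-22,0],0,1]]'; python3 -c "
from h import *
go(.457+.133*.026,-.173-.133,.085,1.597)"
```

```text
time_s: 27.65
ee_pos: [0.4563, -0.1843, 0.0846]
eef_rot: [-3.112, 1.56, -3.086]
force: [-1.8, 2.2, 0.7]
grip_width: 0.0135
time_s: 28.15
ee_pos: [0.4571, -0.2282, 0.0846]
eef_rot: [-3.12, 1.559, -3.095]
force: [-5.5, 1.2, 4.5]
grip_width: 0.0143
time_s: 28.65
ee_pos: [0.4578, -0.2692, 0.0846]
eef_rot: [-3.116, 1.559, -3.091]
force: [-6.4, 1.5, 5.4]
grip_width: 0.0143
time_s: 29.15
ee_pos: [0.4582, -0.2915, 0.0846]
eef_rot: [-3.123, 1.558, -3.098]
force: [-6.0, 1.7, 3.7]
grip_width: 0.0136
pos [ 0.4582 -0.2915  0.0846] jawyaw 1.596 down [-1.250e-02 -5.000e-04 -9.999e-01] shift [ -0.4 -14.6   1.9] spin [np.float64(-0.001), np.float64(3.14)] q6 -2.221 w 0.0136 F [-6.   1.7  3.7] t 29.15
```

Tracking well (drag about 1.5 N). Creeping to the stop.

```bash
python3 -m handwheel '[[[0,-3,0],0,1],[[0,-6,0],0,1],[[0,-8,0],0,1],[[0,-10,0],0,1],[[0,-11,0],0,1]]' && python3 -m handwheel '[[[0,-1,0],0,1],[[0,-2,0],0,1],[[0,-3,0],0,1],[[0,-4,0],0,1],[[0,-4,0],0,1]]'; python3 -c "
from h import *
go(.46,-.306,.085,1.597)"
```

```text
time_s: 29.65
ee_pos: [0.4584, -0.3027, 0.0847]
eef_rot: [-3.118, 1.558, -3.093]
force: [-5.0, 1.5, 4.3]
grip_width: 0.0142
time_s: 30.15
ee_pos: [0.4585, -0.306, 0.0847]
eef_rot: [3.061, 1.558, 3.087]
force: [-5.5, 6.6, 6.5]
grip_width: 0.0141
pos [ 0.4585 -0.306   0.0847] jawyaw 1.596 down [-1.300e-02  7.000e-04 -9.999e-01] shift [-0.4  0.   1.5] spin [np.float64(-0.001), np.float64(3.141)] q6 -2.243 w 0.0141 F [-5.5  6.6  6.5] t 30.15
```

```bash
python3 -m handwheel '[[[0,-1,0],0,1],[[0,-2,0],0,1],[[0,-3,0],0,1],[[0,-3,0],0,1],[[0,-3,0],0,1]]' 20; python3 -c "
from h import *
go(.46,-.306,.085,1.597)"
```

```text
time_s: 30.65
ee_pos: [0.4585, -0.3062, 0.0846]
eef_rot: [2.728, 1.555, 2.754]
force: [-5.9, 25.0, 14.2]
grip_width: 0.0138
pos [ 0.4585 -0.3062  0.0846] jawyaw 1.597 down [-0.0149  0.0061 -0.9999] shift [-0.5  0.1  1.5] spin [np.float64(0.0), np.float64(-3.142)] q6 -2.248 w 0.0138 F [-5.9 25.  14.2] t 30.65
```

The carriage is against the stop: 25 N with no further motion. Relaxing, opening and rising.

```bash
python3 -m handwheel '[[[0,0,0],0,1],[[0,0,0],0,1],[[0,0,0],0,0.6],[[0,0,0],0,0.4],[[0,0,0],0,0.2]]'; python3 -m handwheel '[[[0,0,0],0,0],[[0,0,0],0,-0.2],[[0,0,0],0,-0.2],[[0,0,0],0,-0.2],[[-5,0,0],0,-0.2]]'; python3 -m handwheel '[[[-20,0,0],0,-0.2],[[-55,0,0],0,-0.2],[[-95,0,0],0,-0.2],[[-135,0,0],0,-0.2],[[-170,0,0],0,-0.2]]';  python3 -m handwheel '[[[-20,0,20],0,-0.2],[[-40,0,60],0,-0.2],[[-40,0,90],0,-0.2],[[-40,0,100],0,-0.2],[[-40,0,100],0,-0.2]]'
python3 - <<'E'
from h import *
go(.46,-.306,.085,1.597)
for n in('top','wrist','scene'):
    im,d,i=shot(n);P=cloud(i,d);H=P[...,2];cv2.imwrite(f'pics/{n}8.png',im);np.savez(f'{n}8.npz',im=im,d=d,**i)
    for nm,c,h,r in(('tin',(.578,-.383),.144,.05),('pailrim',(.574,-.233),.124,.075),('pull',(.46,-.306),.105,.03)):
        m=(np.hypot(P[...,0]-c[0],P[...,1]-c[1])<r)&(abs(H-h)<.008);Q=P[m]
        if len(Q)>10: print(n,nm,len(Q),(Q.min(0)+Q.max(0))/2,np.ptp(Q,0))
im=cv2.imread('pics/top8.png')
a=cv2.resize(im[150:235,290:450],None,fx=5,fy=5,interpolation=cv2.INTER_CUBIC);b=cv2.resize(cv2.imread('pics/scene8.png')[200:400,120:400],None,fx=.62*800/280/1.0*.45,fy=.62*800/280*.45)
cv2.imwrite('pics/fin.png',a)
E
```

```text
time_s: 31.15
ee_pos: [0.4587, -0.3062, 0.0845]
eef_rot: [2.726, 1.555, 2.753]
force: [0.2, -0.7, -0.1]
grip_width: 0.0313
time_s: 31.65
ee_pos: [0.4585, -0.3061, 0.0891]
eef_rot: [2.709, 1.554, 2.735]
force: [-0.1, 1.4, -0.6]
grip_width: 0.0557
time_s: 32.15
ee_pos: [0.4611, -0.3071, 0.2618]
eef_rot: [2.734, 1.555, 2.76]
force: [-0.1, -1.1, -0.4]
grip_width: 0.0564
time_s: 32.65
ee_pos: [0.5624, -0.3043, 0.2998]
eef_rot: [2.72, 1.555, 2.747]
force: [-0.5, 0.5, 0.3]
grip_width: 0.0566
pos [ 0.5624 -0.3043  0.2998] jawyaw 1.598 down [-0.0149  0.0062 -0.9999] shift [216.3  -0.3 -99.2] spin [np.float64(0.001), np.float64(-3.14)] q6 -2.15 w 0.0566 F [-0.5  0.5  0.3] t 32.65
top pailrim 95 [ 0.56742141 -0.2270558   0.12387684] [0.10801953 0.09863319 0.01532247]
wrist tin 684 [ 0.57715311 -0.38366623  0.14086029] [0.05946541 0.05959159 0.00967718]
wrist pailrim 1031 [ 0.56860787 -0.23329248  0.12385936] [0.10531219 0.11870997 0.01570703]
wrist pull 184 [ 0.46034139 -0.30553071  0.10274809] [0.01301147 0.01395208 0.00915357]
scene tin 210 [ 0.57926795 -0.38286956  0.14116228] [0.06016798 0.0610165  0.01024202]
scene pailrim 314 [ 0.57111172 -0.23490463  0.12387899] [0.10765498 0.11528113 0.01574705]
scene pull 40 [ 0.46258236 -0.305845    0.10268977] [0.01604551 0.01536852 0.0103157 ]
```

One last numeric check before handing in: rim height and tilt of both, the carriage-to-stop gap, and the speeds at rest.

Run:
```python
from h import *
for n in('wrist','scene'):
    t=np.load(n+'8.npz');P=cloud(t,t['d'])
    for nm,c,r,h in(('pail',(.570,-.234),.053,.124),('tin',(.578,-.383),.0295,.144)):
        rr=np.hypot(P[...,0]-c[0],P[...,1]-c[1]);m=(abs(rr-r)<.004)&(abs(P[...,2]-h)<.012);Q=P[m]
        # top envelope per sector
        a=np.arctan2(Q[:,1]-c[1],Q[:,0]-c[0]);k=((a+np.pi)/(2*np.pi)*12).astype(int)%12
        E=np.array([[np.cos((j+.5)/12*2*np.pi-np.pi)*r,np.sin((j+.5)/12*2*np.pi-np.pi)*r,np.percentile(Q[k==j,2],85)] for j in range(12) if (k==j).sum()>5])
        s=np.linalg.lstsq(np.c_[E[:,:2],np.ones(len(E))],E[:,2],rcond=None)[0];print(n,nm,len(E),'tilt',np.hypot(*s[:2]).round(3),'h',s[2].round(4))
# carriage/stop gap: gap of brown between wood floor and stop, wrist view, along line x=.60
t=np.load('wrist8.npz');hsv=cv2.cvtColor(t['im'],cv2.COLOR_BGR2HSV);P=cloud(t,t['d'])
L=(abs(P[...,0]-.55)<.003)&(P[...,1]<-.40)&(P[...,1]>-.48)
Q=P[L];o=np.argsort(-Q[:,1]);
for a,b in zip(Q[o][::12],hsv[L][o][::12]): print(a.round(3),b)
```

```text
wrist pail 12 tilt 0.01 h 0.1245
wrist tin 12 tilt 0.006 h 0.1441
scene pail 12 tilt 0.002 h 0.1242
scene tin 12 tilt 0.007 h 0.1441
[ 0.548 -0.4    0.045] [ 25 154 246]
[ 0.547 -0.403  0.043] [ 29 137 239]
[ 0.547 -0.406  0.034] [ 27  93 243]
[ 0.548 -0.41   0.034] [ 28  94 243]
[ 0.55  -0.413  0.034] [ 30  80 243]
[ 0.548 -0.417  0.034] [ 29  84 243]
[ 0.552 -0.421  0.034] [ 30  82 243]
[ 0.548 -0.425  0.034] [ 30  82 243]
[ 0.548 -0.429  0.034] [ 30  80 243]
[ 0.551 -0.433  0.034] [ 30  76 244]
[ 0.552 -0.437  0.035] [ 30  82 243]
[ 0.547 -0.441  0.033] [ 19 133 203]
[ 0.552 -0.448  0.017] [ 19 153  90]
[ 0.553 -0.448  0.02 ] [ 19 156  88]
[ 0.547 -0.451  0.035] [ 30 128 244]
[ 0.552 -0.454  0.035] [ 29 135 243]
[ 0.547 -0.457  0.037] [ 30 142 243]
[ 0.552 -0.474 -0.001] [179 224 213]
[ 0.548 -0.479 -0.002] [179 225 210]
```

The rail bay is 436 mm. Taking off the 274 mm carriage and the 150 mm travel leaves 12 mm, so about 6 mm of black bumper at each end. The 7–8 mm gap I see therefore fits the carriage sitting on its bumpers. Handing in.

```bash
python3 -c "
from station import *
print(hand_in())"
```

```text
the job is handed in; nothing more can be done
None
```

I lifted the pail off the hook and stood it in the large ring, then stood the tin in the small ring. I slid the carriage home by its pull post, let go, and handed in at about 33 s. The system gives no verdict.

**Pail and tin:** My last measurements show both upright, with tilt of 0.01 rad or less. Both sit on the floor: the rims are at 124 mm and 144 mm, as they should be. The tin is about 1 mm from its ring centre and the pail about 3–5 mm from its own. The gripper is open and clear of everything.

**Carriage:** It moved 133 mm and then stopped dead, pressing 25 N with no further motion.

**What disagreed or was not checked:**
- **Stop gap:** the final picture shows a 7–8 mm gap between the carriage and the end bar. I put this down to the black bumpers (about 6 mm each from the rail length), but did not measure it directly.
- **Camera disagreement:** the cameras differed by up to 5 mm on the ring position, so I aimed at the average for the tin.
- **Final look:** the picture limit was used up, so I checked the end state from depth readings only. I did not re-measure the glasses, jug or corkscrew at the end; the arm never came near the glasses or jug, and the gripper stayed above the corkscrew.

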